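# Clamp the re-glued bench scraper

### The job

The wooden grip of the bench scraper has just been glued back on and needs pressure while the glue grabs: lay the scraper flat on the gluing board and slide its blade edge first, fully home, into the slot of the wooden end block. Then pump the ratchet clamp's trigger - moving the jaw only by the trigger, never by pushing the jaw or its bar - until the spring-backed jaw plate presses squarely on the grip with its springs clearly compressed but never squeezed shut, and finish while still holding the trigger squeezed, with your fingers off the scraper. Leave the other things on the worktop where they are.

Things in the scene. Friction and masses are not known exactly. Their poses are not given: they have to be found in the camera images.
- scraper: bench (dough) scraper 125x121x24 mm, 140 g, flat on the worktop left of the board. Origin: centre of underside. Blade x -63 (free edge) to +22, y +-60, 10 high; round wooden grip along y, axis x = +49, 12 above the underside, 24 to 26 thick, 120 long; neck between them 12 high. Pinch the grip across its middle (along x) from above, fingertips 13 to 17 mm above what it lies on
- clamp: gluing board with all on it, fixed. Origin on the worktop, x = 0 is the line of bar, jaw and slot, +y the way the jaw travels (robot's left, turned up to 0.12 rad). Board x +-75, y -165 to 225, top (bed) 14 mm above the worktop. Wooden end block y 175 to 223, top 46 high; clamp housing y -151 to -69, x -62 to 18, top 46; handle and trigger stick out of it to -x, to x = -145
- slot_mouth (a point): middle of the end block's slot mouth, at bed height; axes as clamp. Slot 127 wide (x), 15 high, 20 mm deep to +y, with flared guide cheeks 11 high reaching 19 mm in front. Blade fully home: scraper's x axis along the clamp's -y, its origin at x 0, y -43 mm, z 0 from here, and 48 to 64 mm from grip to jaw plate at the start
- bar_slide (a joint): travel (m) of toothed bar and jaw to +y; starts at 6 to 22 mm. With the springs free the jaw's face is at the clamp's y = this value; it meets the grip of a seated scraper at about 70 mm. Teeth every 5 mm; a pawl stops it going back, it cannot be reopened. A full squeeze of the trigger moves it 10 mm (the first 5 to 11)
- plate_spring (a joint): compression (m) of the springs behind the jaw plate: 0 free, 15 mm shut. 1.2 N/mm plus 1.8 N preload: 2 mm is 4 N, 13 mm 17 N. The 15 mm gap between plate and jaw head is seen to close
- jaw_plate: sprung jaw plate with cork face, 70 wide x 26 high, centre 29 mm above the worktop. Origin: middle of the cork face, which looks to the clamp's +y
- jaw_bar: toothed steel bar, 10 x 14 mm, with jaw head (66x26x26 mm) and all the jaw carries; tail knob 255 mm behind the face. Origin: on the bar's axis, 29 mm above the worktop, at the jaw's face when the springs are free
- trigger: trigger lever, black, 10 thick, 20 high (19 to 39 mm above the worktop), 95 mm long. Origin: its pivot, at the clamp's x -47, y -100 mm
- trigger_grip (a point): middle of the trigger's lever, 55 mm from the pivot, 29 mm above the worktop
- trigger_pivot (a joint): squeeze (rad): 0 let go (springs back by itself), 0.35 full, lever then parallel to the handle, 3 mm off it; 19 mm of travel to the clamp's -y at trigger_grip. Takes 2 to 4 N there, up to 17 N once the jaw presses. Let go, the jaw springs back to its last tooth: 1 mm after a full squeeze, else up to 5
- squeeze_point (a point): fixed: midway between outer faces of handle and fully squeezed trigger, 29 mm above the worktop. Handle: fixed black bar along x, 14 thick, 20 high, rear face 13.5 mm behind (-y of) this point; the trigger's front face is 13.5 (squeezed) to 36 mm (let go) ahead. Fingers straddling both from above, closing along the clamp's y, squeeze it
- mug: spotted mug, 93 high, front right; to be left where it is
- coffee_tin_a: dark round coffee tin, 142 high, right; to be left where it is
- spice_lying: small brown spice jar lying on its side, far right; to be left where it is
- pencil: pencil, 142 long, lying along the front edge; to be left where it is
- glue: bottle of wood glue, 150 high, standing behind the board's end block; to be left where it is

How it is judged (in metres and radians):
On the way, in this order (a step that is already met when the one before it is completed fails the run):
1. the scraper lies flat on the bed with its blade fully home in the slot (y of scraper in the frame of slot_mouth between -0.046 and -0.038 m and x of scraper in the frame of slot_mouth between -0.006 and 0.006 m and z of scraper in the frame of slot_mouth below 0.005 m and angle between the x axis of scraper and the y axis of clamp, either way round below 0.06 rad and angle between scraper's own z axis and vertical below 0.06 rad), for 0.2 s.
2. the jaw plate, driven by the squeezed trigger, presses on the grip of the seated scraper (all of step 1 and value of joint plate_spring between 0.002 and 0.013 m and contact force between jaw_plate and scraper above 2 N and contact force between the fingers and trigger above 1 N and value of joint trigger_pivot above 0.05 rad), for 0.2 s.
At the end, for the whole second after the job is handed in: Blade edge within 4 mm of the slot bottom, scraper flat, within 6 mm and 0.06 rad of the slot line; jaw plate presses on it, springs compressed 2 to 13 mm of 15; fingers bear on the trigger with over 1 N, squeezed by over 0.05 rad, and are off the scraper (all of step 2 and contact force between the fingers and scraper below 0.5 N and linear speed of scraper below 0.02 m/s); the arm keeps its last pose, push and grip.
It fails at once if the jaw's springs are squeezed shut (over 14 mm) (value of joint plate_spring above 0.014 m).
It fails at once if the robot pushes the jaw or its bar (over 4 N) (contact force between any of the fingers, the arm and jaw_bar above 4 N).
It fails at once if a bystander is moved by more than 5 cm (distance of any of mug, coffee_tin_a, spice_lying, pencil, glue from where it was at the start of the episode above 0.05 m).
It also fails if it takes over 67 s, if anything falls off the work surface, if the arm or the gripper's body presses on something with over 40 N, if the wrist force passes 120 N, or if a joint passes its speed limit or range.

### The arm

A 6-joint arm with a two-finger parallel gripper is mounted at the origin on a cart in front of the work surface, level with it; the furniture and walls round the work are solid. World frame = base frame: x ahead of the robot, y to its left, z up, the work surface at z = 0. Lengths are in mm, angles in rad, forces in N, time in s.
With the tool pointing down it reaches from about 275 to 750 mm from the base axis. Payload 10.2 kg.
Tool frame: the origin (TCP) lies at the very end of the fingers, on their centre line; the grasp point (between the pads) lies 19 mm behind it (ctrl.hold_point_z is the distance from the TCP to the grasp point, in mm); z points along the fingers, y is the direction in which the jaws open and shut (so a half turn about z gives the same grasp; the last joint's range is limited). The gripper opens to 85 mm and grips with 20 to 120 N. Pads are 22 mm wide; open, the fingers measure 114 mm over their backs; the gripper's body (76 mm by 85 mm) begins 54 mm behind the grasp point. The pads swing forward as they close: fully open they stand 13 mm farther back than shut.
Start: joints at [-1.451, 0.313, 1.498, -0, 1.331, -0.223], TCP at [176.453, -494.465, 231.294] pointing down, gripper open.
Joint ranges: [-2.94, 2.94], [-0.97, 2.17], [0.19, 2.56], [-1.23, 4.37], [0.02, 3.11], [-2.88, 2.88]. Speed limits (rad/s): [2.39, 2.39, 3.01, 3.14, 3.14, 3.14].

### API

Orientations are given as a unit quaternion [w, x, y, z].
In Python, from rig import readout, cams, workorder, spotter, ctrl gives the robot as it stands.
- The arm moves only by the tool step_arm, never from a script. Its argument "plan" is text: rows parted by semicolons, each of 5 numbers parted by spaces: the shift along the tool's x, y, z in cm, then the turn about the tool's z in degrees, then the opening in per cent of the stroke, from 0 (shut) to 100 (fully open). In form: x y z twist gripper; .... A call has 1 to 10 rows; each row is the pose to reach, as a shift and turn from the pose commanded when the call began, along the tool's axes at that moment; what a row does not reach only later rows make up. A row lasts 1/10 s, in which the tool goes at most 50 mm and 8.59 degrees, less where a joint would pass 70% of its speed; a pose out of reach is approached as far as the arm can. A call with a gripper value outside its range is refused whole. The fingers move at their own pace and stop on an object; "grip_force" is the grip in N (left out, the last holds). Time passes only in rows, so rows that repeat a pose let the fingers close. It gives the time, the measured TCP pose, the force and the opening at its end, in the units of the state.
- readout.sense(): the state, without advancing time (a new reading comes with each control period).
- cams.capture(name): name is "side" or "top" or "wrist"; returns (picture, depth): 420x560x3 uint8, red, green, blue; 420x560 float32, mm along the optical axis (not along the pixel's ray), 0 where there is no reading.
- cams.camera_info(name): a dict with "vfov" (degrees; the focal length in pixels is half the picture's height over the tangent of half this angle, whatever the lens; pixels are square), "cx", "cy" (the principal point, pixels), "rvec" (rotation vector, rad) and "tvec" (3), from world to camera coordinates, as OpenCV has them. Camera axes: x right, y down, z forward; pixel columns grow to the right and rows downward; lengths in mm; the calibration is good to about 2 mm. A picture is of the moment at which its call begins: read the wrist's pose just before it. camera_info takes no time and is no camera call; for the wrist camera it gives the pose at the moment of the call.
- workorder.finish_job(): hands the job in, once; it reports no verdict.
Trained networks look in the newest picture that a camera, given by its name, has taken for a name from the list of things; names that differ only in an ending like _2 or _b are one class to them, and where a whole thing is asked for, a point or a joint stands for the part that bears it (a point fixed in the world has none). Each returns a list of dicts, best first, with "conf" (0 to 1); they miss things now and then, are a little off and sometimes report something else, mostly with a low value. They report only what shows in the picture. A call takes as long as a camera call.
- spotter.regions_of(camera, target): "pixels" (420x560 bool, what is visible of it) and "extent" ([centre column, centre row, width, height] in pixels, round what is visible of it).
The state is a dict: "time_s": time; "joints": joint angles; "dq": joint speeds; "tau": joint torques, N m; "eef_pos": TCP position; "ee_rot": TCP orientation; "force": force on the tool from outside, world axes, zero at the start; "wrist_torque": the same for the moment, N m; "grip_width": opening from 0.0 (shut) to 1.0 (fully open).
Only numpy, scipy, OpenCV 4.12 (cv2) and the standard library are available. Lean on these libraries where they do the work, as an engineer would, in place of code of your own. Each camera call takes 0.05 s, during which the arm holds its last target. There are 200 camera calls.

## Working session

There is one attempt and no reset: what is moved stays moved. The work goes in short steps, Python scripts to look and compute and a tool call to move; the robot and the scene stay as the last step left them, time stands still between calls to the robot, and variables do not carry over. Pictures are saved under pics/ and viewed, about 8 in all and at most 12, crops included, and the job is handed in when it is done.

Besides the shell and the picture viewer there is one more tool, called after "Call:" in YAML: its name, and indented under it one key for each argument. step_arm: Moves the arm, as the interface text tells. Its arguments: {"type":"object","properties":{"plan":{"type":"string"},"grip_force":{"type":"number"}},"required":["plan"]}

```bash
mkdir -p pics; cat > h.py <<'E'
import numpy as np, cv2
from rig import readout, cams, workorder, spotter, ctrl
def cam(name):
    i=cams.camera_info(name); R=cv2.Rodrigues(np.array(i["rvec"],float))[0]; t=np.array(i["tvec"],float).ravel()
    return i,R,t,210/np.tan(np.radians(i["vfov"])/2)
def cloud(name,depth,info=None):
    i,R,t,f=info or cam(name)
    v,u=np.mgrid[0:depth.shape[0],0:depth.shape[1]]
    P=np.stack([(u-i["cx"])/f*depth,(v-i["cy"])/f*depth,depth],-1)
    W=(P-t)@R; W[depth<=0]=np.nan
    return W
def proj(name,p,info=None):
    i,R,t,f=info or cam(name)
    c=R@np.array(p,float)+t
    return c[0]/c[2]*f+i["cx"],c[1]/c[2]*f+i["cy"]
def save(name,im): cv2.imwrite("pics/"+name,im[:,:,::-1])
E
python3 - <<'E'
from h import *
print(readout.sense())
ims=[]
for n in ["top","side"]:
    im,d=cams.capture(n); W=cloud(n,d); np.savez(n+"0.npz",im=im,d=d,W=W); save(n+"0.png",im)
    i,R,t,f=cam(n); print(n,i, "campos",-R.T@t)
    for k in ["scraper","clamp","jaw_plate","trigger","jaw_bar","glue","mug"]:
        r=spotter.regions_of(n,k)
        if r:
            m=r[0]["pixels"]; w=W[m]; print(k,round(r[0]["conf"],2),np.round(r[0]["extent"]),np.nanmedian(w,0).round(),np.nanmin(w,0).round(),np.nanmax(w,0).round())
            np.save(f"m_{n}_{k}.npy",m)
E
```

```text
{'time_s': 0.0, 'joints': array([-1.45137444e+00,  3.13417754e-01,  1.49846313e+00, -2.43429137e-05,
        1.33101096e+00, -2.23402415e-01]), 'dq': array([ 0.00099414, -0.00209641, -0.00176544,  0.00124803, -0.00154582,
        0.00107655]), 'tau': array([-6.53936877e-04, -4.12263465e+01, -2.59744692e+01, -1.91363843e-04,
        4.19836171e-03,  1.53812050e-05]), 'eef_pos': array([ 176.42621017, -494.17957731,  230.74177904]), 'ee_rot': array([-6.49331338e-04,  9.85344171e-01,  1.70576796e-01,  2.19520230e-05]), 'force': array([-0.20330353,  1.54325698, -0.90020934]), 'wrist_torque': array([ 0.0244955 , -0.02970347,  0.02076124]), 'grip_width': 0.9963448037172515}
top {'vfov': 44.74688857508384, 'cx': 288.18888366914285, 'cy': 207.95783180048156, 'rvec': array([ 2.26616111, -1.93262927,  0.19414197]), 'tvec': array([ -92.48848685,  560.66233269, 1605.62960363])} campos [ 236.72597098  -60.91410332 1685.58389949]
scraper 0.82 [159. 213.  49.  37.] [491. 423.   7.] [425. 359. -11.] [560. 488.  31.]
clamp 0.7 [267. 225. 140.  74.] [534.  84.  17.] [ 408. -170.   -7.] [632. 293.  63.]
[... 602 characters left out ...]
([465.17877972, 259.21245119, 821.95804064])} campos [ 87.20608086 646.37460206 730.61096747]
scraper 0.81 [201. 366.  80.  70.] [483. 430.   7.] [421. 359.  -3.] [556. 491.  25.]
clamp 0.72 [280. 261. 145. 124.] [518. 125.  15.] [ 405. -161.   -4.] [626. 294.  51.]
jaw_plate 0.51 [279. 248.  24.  18.] [534.  84.  30.] [501.  78.  12.] [569.  89.  43.]
trigger 0.61 [327. 236.  20.  18.] [440. -21.  34.] [409. -34.  21.] [487.  -8.  41.]
jaw_bar 0.56 [296. 226.  63.  58.] [540.  59.  35.] [ 501. -163.   10.] [583.  89.  44.]
glue 0.62 [180. 234.  24.  52.] [740. 233.  73.] [726. 106.  -3.] [915. 249. 151.]
mug 0.55 [376. 186.  28.  39.] [ 426. -268.   61.] [ 286. -469.   -2.] [475.  46. 271.]
```

```bash
python3 - <<'E'
from h import *
a=np.load("top0.npz")["im"][120:290,110:440]; b=np.load("side0.npz")["im"][150:410,130:470]
a=cv2.resize(a,(780,402)); b=cv2.resize(b,(780,596))
save("a.png",a); save("b.png",b)
E
```

```text
(no output)
```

View pics/b.png

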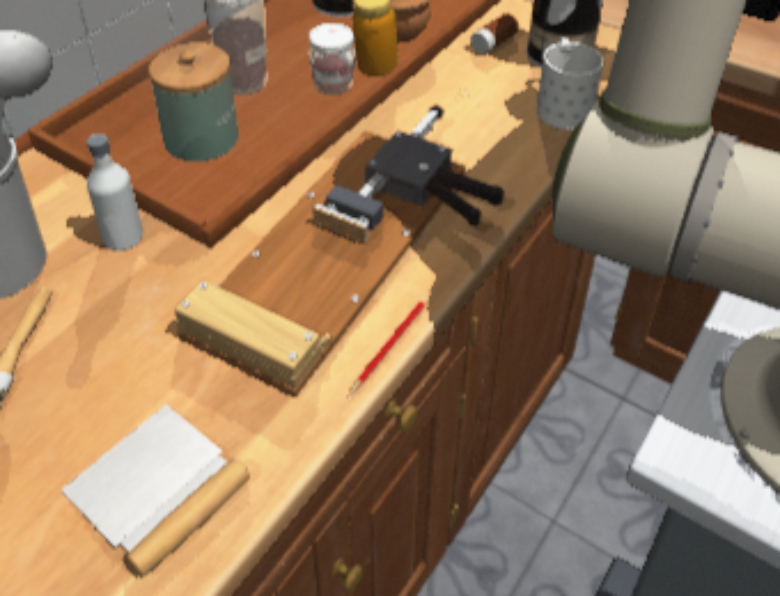

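```bash
python3 - <<'E'
from h import *
for n in ["top","side"]:
    W=np.load(n+"0.npz")["W"]
    m=np.load(f"m_{n}_scraper.npy"); w=W[m]; z=w[:,2]
    r=cv2.minAreaRect(w[(z>-3)][:,:2].astype(np.float32)); print(n,"scraper rect",r, "grip pts",np.median(w[z>15],0),(z>15).sum())
    for lo,hi,nm in [(40,52,"46 tops"),(9,19,"bed")]:
        m=np.load(f"m_{n}_clamp.npy"); w=W[m]; w=w[(w[:,2]>lo)&(w[:,2]<hi)]
        for s in ([w[:,1]>140,w[:,1]<40] if lo==40 else [w[:,1]>-900]):
            q=w[s]
            if len(q)>5: print(n,nm,len(q),np.median(q,0),cv2.minAreaRect(q[:,:2].astype(np.float32)))
E
```

```text
top scraper rect ((492.4443664550781, 420.91937255859375), (123.80203247070312, 128.19444274902344), 84.14698791503906) grip pts [443.01781163 424.27788612  20.68459532] 282
top 46 tops 569 [521.1718192  258.51088672  46.49089049] ((523.2412109375, 259.1502685546875), (149.30645751953125, 49.06871032714844), 5.434960842132568)
top 46 tops 634 [527.05864322 -50.3482297   45.9377991 ] ((490.17620849609375, -63.55943298339844), (209.45054626464844, 164.9790802001953), 88.91278839111328)
top bed 2756 [541.12503302 103.77428059  14.14545659] ((539.0966796875, 89.11849975585938), (151.13819885253906, 385.15625), 5.258020877838135)
side scraper rect ((487.89373779296875, 424.6627502441406), (120.93305206298828, 127.32933044433594), 83.33802032470703) grip pts [435.89427597 435.23251502  20.35522158] 704
side 46 tops 1081 [512.94447501 263.91520598  45.78978644] ((518.3372192382812, 261.566162109375), (145.6773681640625, 49.59461212158203), 5.558335304260254)
side 46 tops 558 [524.4288013  -42.36252172  44.70911582] ((511.8852844238281, -29.669158935546875), (109.60197448730469, 131.05714416503906), 18.425260543823242)
side bed 3638 [523.37958906 127.29075271  12.85456658] ((530.6741333007812, 93.79759216308594), (163.1465606689453, 391.0413818359375), 4.606374740600586)
```

View pics/a.png

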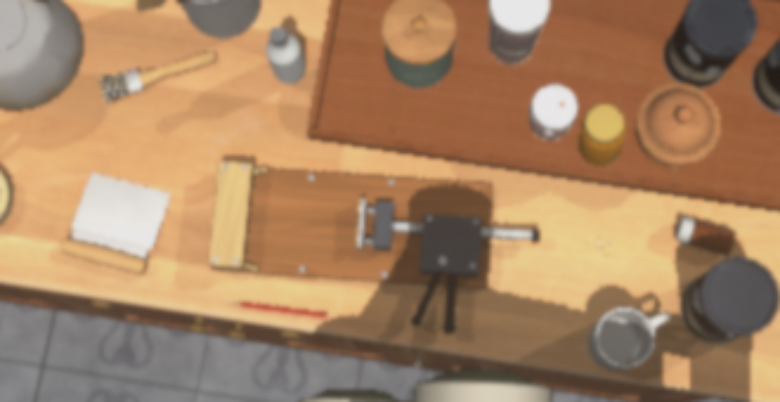

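Call:
step_arm:
  plan: "2.7 -3.8 0 -6.5 100;5.5 -7.5 0 -13 100;8.2 -11.3 0 -19.5 100;11 -15 0 -26 100;13.7 -18.8 0 -32.5 100;16.5 -22.6 0 -39 100;19.2 -26.3 0 -45.5 100;22 -30.1 0 -52 100;24.7 -33.9 0 -58.5 100;27.5 -37.6 0 -64.5 100"

```text
time_s: 1.8
eef_pos: [309.1, -46.1, 231.7]
ee_rot: [0.001, 0.741, 0.671, 0.0]
force: [1.7, -0.8, -0.6]
grip_width: 1.001
```

```bash
cat >> h.py <<'E'
from scipy.spatial.transform import Rotation as Ro
def pose():
    s=readout.sense(); w,x,y,z=s["ee_rot"]; R=Ro.from_quat([x,y,z,w]).as_matrix()
    return np.array(s["eef_pos"]),R,s
def delta(p,psi=None):
    "cm shift in tool axes and twist (deg) to world TCP p (mm) with tool-x yaw psi (deg)"
    P,R,s=pose(); d=R.T@(np.array(p)-P)/10; y=np.degrees(np.arctan2(R[1,0],R[0,0]))
    print("t",s["time_s"],"P",P.round(1),"yaw",y.round(2),"F",s["force"].round(1),"g",round(s["grip_width"],3),"q6",s["joints"][5].round(2))
    print("shift",d.round(2),"twist",None if psi is None else round(-((psi-y+180)%360-180),2))
E
python3 - <<'E'
from h import *
delta([441,400,230],84)
i,R,t,f=cam("wrist"); P,Rt,s=pose(); print("cam",-R.T@t, "in tool",Rt.T@(-R.T@t-P),"axes in tool",(Rt.T@R.T).round(2),f)
E
```

```text
t 1.8 P [309.1 -46.1 231.7] yaw 84.36 F [ 1.7 -0.8 -0.6] g 1.001 q6 -0.43
shift [45.69  8.74  0.15] twist 0.36
cam [316.98163949  33.78981186 373.50724422] in tool [  80.22050539    0.18146294 -141.89684076] axes in tool [[-0.   -0.95 -0.31]
 [ 1.   -0.   -0.  ]
 [-0.   -0.31  0.95]] 298.9136092463616
```

Call:
step_arm:
  plan: "4.5 0.9 0 0 100;9 1.7 0 0 100;13.6 2.6 0 0 100;18.2 3.5 0 0 100;22.8 4.4 0 0 100;27.4 5.2 0 0 100;32 6.1 0 0 100;36.6 7 0 0 100;41 7.8 0 0 100;43 8.2 0 0 100"

```text
time_s: 2.8
eef_pos: [434.6, 374.4, 230.7]
ee_rot: [-0.0, 0.742, 0.671, -0.0]
force: [0.9, -0.1, 0.8]
grip_width: 1.0
```

```bash
python3 - <<'E'
from h import *
delta([441,427,100],84)
inf=cam("wrist"); im,d=cams.capture("wrist"); W=cloud("wrist",d,inf); np.savez("w1.npz",im=im,d=d,W=W); save("w1.png",im)
for k in ["scraper","clamp"]:
    r=spotter.regions_of("wrist",k)
    if not r: print(k,"none"); continue
    m=r[0]["pixels"]; np.save(f"m_w1_{k}.npy",m); w=W[m]; w=w[~np.isnan(w[:,0])]; z=w[:,2]
    print(k,r[0]["conf"],r[0]["extent"],np.median(w,0))
    for lo,hi in ([(4,28),(15,28)] if k=="scraper" else [(40,50)]):
        q=w[(z>lo)&(z<hi)]; print(lo,len(q),np.median(q,0),cv2.minAreaRect(q[:,:2].astype(np.float32)),np.percentile(q[:,2],[5,50,95]))
E
```

```text
t 2.8 P [434.6 374.4 230.7] yaw 84.26 F [ 0.9 -0.1  0.8] g 1.0 q6 0.61
shift [ 5.29  0.12 13.07] twist 0.26
scraper 0.83 [324.1, 130.9, 105.5, 106.7] [487.24776409 431.03079786   6.80429562]
4 7751 [470.95986155 432.99514485   8.32254347] ((479.8195495605469, 427.5234069824219), (120.5531005859375, 108.86123657226562), 84.60214233398438) [ 4.47243146  8.32254347 22.10107215]
15 2201 [439.3184446  436.03977818  20.70234822] ((439.43231201171875, 431.3962097167969), (120.68876647949219, 24.67215347290039), 83.5658187866211) [16.2346726  20.70234822 22.88220004]
clamp 0.78 [362.9, 302.6, 126.7, 149.9] [509.41338676 243.14799783  14.45355032]
40 3889 [514.21974042 268.08710119  45.9427409 ] ((520.229736328125, 263.15789794921875), (147.51947021484375, 48.544185638427734), 5.322673320770264) [43.67972931 45.9427409  47.28839511]
```

View pics/w1.png

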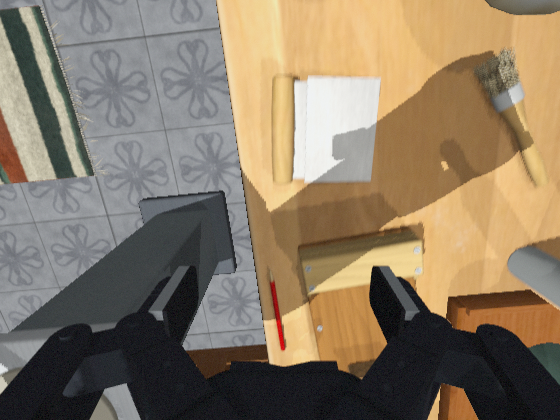

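Call:
step_arm:
  plan: "3 0 3 0.6 60;5.7 -0.1 7 0.6 60;5.7 -0.1 11.5 0.6 60;5.7 -0.1 15.5 0.6 60;5.7 -0.1 18 0.6 60;5.7 -0.1 20 0.6 60;5.7 -0.1 21 0.6 60;5.7 -0.1 21.6 0.6 60;5.7 -0.1 21.6 0.6 60;5.7 -0.1 21.6 0.6 60"

```text
time_s: 3.95
eef_pos: [439.9, 428.4, 16.4]
ee_rot: [0.0, 0.746, 0.666, 0.001]
force: [0.1, -0.2, -1.1]
grip_width: 0.601
```

```bash
python3 - <<'E'
from h import *
delta([439.4,431.4,15],83.6)
inf=cam("wrist"); im,d=cams.capture("wrist"); save("w2.png",im); W=cloud("wrist",d,inf); np.savez("w2.npz",im=im,d=d,W=W)
E
```

```text
t 3.95 P [439.9 428.4  16.4] yaw 83.53 F [ 0.1 -0.2 -1.1] g 0.601 q6 0.69
shift [ 0.29 -0.08  0.14] twist -0.07
```

View pics/w2.png

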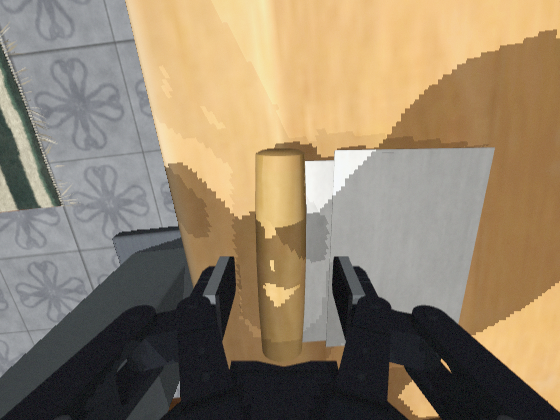

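Call:
step_arm:
  plan: "0.3 -0.1 0.1 0 60;0.3 -0.1 0.1 0 60;0.3 -0.1 0.1 0 10;0.3 -0.1 0.1 0 10;0.3 -0.1 0.1 0 10;0.3 -0.1 0.1 0 10;0.3 -0.1 0.1 0 10;0.3 -0.1 0.1 0 10"
  grip_force: 50

```text
time_s: 4.8
eef_pos: [438.9, 431.4, 14.5]
ee_rot: [0.0, 0.746, 0.666, 0.0]
force: [0.5, 0.2, 2.1]
grip_width: 0.246
```

Call:
step_arm:
  plan: "0 0 -0.3 0 10;0 0 -1 0 10;0 0 -2.5 0 10;0 0 -5 0 10;0 0 -8 0 10;0 0 -10 0 10;0 0 -11 0 10;0 0 -11 0 10"

```text
time_s: 5.6
eef_pos: [439.1, 431.7, 126.0]
ee_rot: [0.0, 0.746, 0.666, 0.001]
force: [1.0, 0.6, -2.5]
grip_width: 0.249
```

```bash
python3 - <<'E'
from h import *
delta([540,160,120],185.4)
inf=cam("wrist"); P,R,s=pose(); im,d=cams.capture("wrist"); save("w3.png",im); W=cloud("wrist",d,inf); np.savez("w3.npz",im=im,d=d,W=W)
r=spotter.regions_of("wrist","scraper")
m=r[0]["pixels"]; w=W[m]; w=w[~np.isnan(w[:,0])]; T=(w-P)@R  # tool coords
T=T[abs(T[:,2])<25]
print(r[0]["conf"],r[0]["extent"],len(T),np.percentile(T,[1,10,50,90,99],axis=0).round(1),cv2.minAreaRect(T[:,:2].astype(np.float32)))
b=T[(T[:,1]>40)&(T[:,1]<100)]  # blade top plane
A=np.c_[b[:,:2],np.ones(len(b))]; print("plane",np.linalg.lstsq(A,b[:,2],rcond=None)[0])
E
```

```text
t 5.6 P [439.1 431.7 126. ] yaw 83.54 F [ 1.   0.6 -2.5] g 0.249 q6 0.7
shift [-25.86  13.08   0.58] twist -101.86
0.82 [379.1, 258.6, 241.5, 212.9] 35045 [[-53.3 -10.6  -8.1]
 [-27.6  -2.5  -6.6]
 [ 19.9  49.    8. ]
 [ 52.7 100.2  13. ]
 [ 59.8 110.5  14.4]] ((0.45839691162109375, 49.82699203491211), (120.36842346191406, 125.34149932861328), 0.05716827139258385)
plane [1.49179422e-06 9.77131830e-02 3.20977893e+00]
```

```bash
python3 - <<'E'
from h import *
P=np.array([439.9,428.4,16.4]); 
W=np.load("w2.npz")["W"]; c,s=np.cos(np.radians(83.53)),np.sin(np.radians(83.53))
R=np.array([[c,s,0],[s,-c,0],[0,0,-1]]).T; R=np.array([[c,s,0],[s,-c,0],[0,0,-1.]])
T=(W.reshape(-1,3)-P)@R
W3=np.load("w3.npz")["W"]; T3=(W3.reshape(-1,3)-np.array([439.1,431.7,126.]))@R
for nm,X in (("table",T),("held",T3)):
  for y in range(15,115,8):
    b=X[(X[:,1]>y-2)&(X[:,1]<y+2)&(X[:,0]>10)&(X[:,0]<55)&(abs(X[:,2])<30)]
    print(nm,y,len(b),np.median(b[:,2]).round(1) if len(b) else None, end=" | ")
  print()
E
```

```text
table 15 632 6.5 | table 23 609 7.3 | table 31 794 7.9 | table 39 591 8.9 | table 47 598 9.5 | table 55 590 10.4 | table 63 578 11.1 | table 71 565 11.9 | table 79 556 12.7 | table 87 548 13.4 | table 95 534 14.2 | table 103 537 14.9 | table 111 404 16.7 | 
held 15 866 4.2 | held 23 625 5.4 | held 31 621 6.1 | held 39 607 6.9 | held 47 594 7.6 | held 55 586 8.4 | held 63 587 9.2 | held 71 577 9.9 | held 79 566 10.7 | held 87 562 11.5 | held 95 544 12.2 | held 103 553 13.0 | held 111 358 13.9 |
```

Call:
step_arm:
  plan: "-2.5 1 0 -5 10;-5.5 2 0 -12 10;-8.5 3.5 0 -20 10;-11.5 5 0 -28 10;-14.5 6.2 0 -36 10;-17.5 7.5 0 -44 10;-20.5 8.8 0 -52 10;-23.5 10.2 0 -60 10;-26.5 11.5 0 -67 10;-28.5 12.4 0 -73 10"

```text
time_s: 6.7
eef_pos: [529.7, 132.3, 123.0]
ee_rot: [-0.001, 0.202, 0.979, -0.0]
force: [0.1, 0.4, -0.8]
grip_width: 0.247
```

```bash
python3 - <<'E'
from h import *
delta([533.3,121.8,125],185.3)
E
```

```text
t 6.7 P [529.7 132.3 123. ] yaw 156.75 F [ 0.1  0.4 -0.8] g 0.247 q6 -1.13
shift [-0.74 -0.82 -0.2 ] twist -28.55
```

Call:
step_arm:
  plan: "-0.2 -0.2 0 -7 10;-0.4 -0.4 0 -14 10;-0.6 -0.6 0 -21 10;-0.7 -0.8 0 -26 10;-0.7 -0.8 0 -28.5 10;-0.7 -0.8 0 -28.5 10;-0.7 -0.8 0 -28.5 10"

```text
time_s: 7.4
eef_pos: [532.7, 124.1, 123.5]
ee_rot: [-0.001, -0.043, 0.999, 0.0]
force: [-0.0, 0.5, -1.0]
grip_width: 0.247
```

```bash
python3 - <<'E'
from h import *
delta([533.3,121.8,125],185.3)
inf=cam("wrist"); P,R,s=pose(); im,d=cams.capture("wrist"); save("w4.png",im); W=cloud("wrist",d,inf); np.savez("w4.npz",im=im,d=d,W=W,P=P,R=R)
for k in ["scraper","clamp","jaw_plate","trigger"]:
    r=spotter.regions_of("wrist",k)
    if not r: print(k,"none"); continue
    m=r[0]["pixels"]; w=W[m]; w=w[~np.isnan(w[:,0])]
    print(k,r[0]["conf"],r[0]["extent"])
    if k=="scraper":
        T=(w-P)@R; T=T[abs(T[:,2])<25]; print(cv2.minAreaRect(T[:,:2].astype(np.float32)),np.percentile(T,[1,99],axis=0).round(1))
    elif k=="clamp":
        q=w[(w[:,2]>42)&(w[:,2]<50)&(w[:,1]>180)]; print(len(q),cv2.minAreaRect(q[:,:2].astype(np.float32)))
    else: print(np.percentile(w,[2,50,98],axis=0).round(1))
E
```

```text
t 7.4 P [532.7 124.1 123.5] yaw -175.03 F [-0.   0.5 -1. ] g 0.247 q6 -1.64
shift [-0.04 -0.24 -0.15] twist -0.33
scraper 0.6 [377.5, 259.5, 239.3, 210.0]
((-0.48667144775390625, 50.62406921386719), (125.45903015136719, 120.31687927246094), 89.6121826171875) [[-54.   -9.9  -8.3]
 [ 58.5 110.9  14.2]]
clamp 0.96 [256.8, 153.1, 510.1, 289.8]
2806 ((518.3763427734375, 264.4989318847656), (146.16758728027344, 48.486541748046875), 8.103987693786621)
jaw_plate 0.9 [234.6, 211.9, 13.7, 88.4]
[[501.8  80.3  17.1]
 [532.9  84.4  38. ]
 [567.6  88.2  42.2]]
trigger 0.9 [90.6, 82.7, 41.4, 112.8]
[[411.6 -36.2  20.6]
 [443.3 -22.   35.9]
 [483.6  -9.7  39.1]]
```

View pics/w4.png

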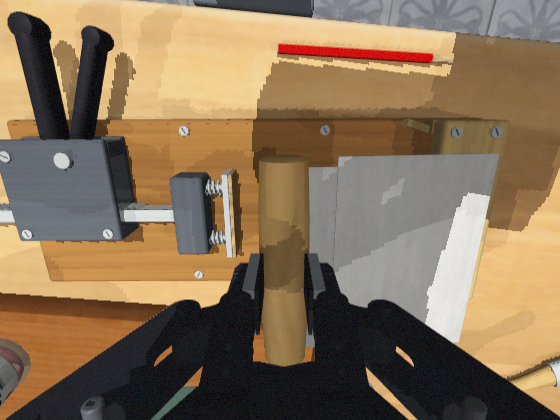

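```bash
python3 - <<'E'
from h import *
def edge(n):
    W=np.load(n)["W"]; w=W.reshape(-1,3); w=w[~np.isnan(w[:,0])]
    w=w[(w[:,2]>11)&(w[:,2]<17)&(w[:,0]>430)&(w[:,0]<520)]
    E=[]
    for y in np.arange(-110,280,4):
        q=w[abs(w[:,1]-y)<2]
        if len(q)>8: E.append((np.percentile(q[:,0],2),y))
    E=np.array(E); k=np.ones(len(E),bool)
    for _ in range(8):
        c=np.polyfit(E[k,1],E[k,0],1); r=E[:,0]-np.polyval(c,E[:,1]); k=abs(r)<max(1.5,1.5*np.median(abs(r[k])))
    print(n,len(E),k.sum(),"slope",c,"rms",r[k].std(),E[k,1].min(),E[k,1].max())
    return c
for n in ["w1.npz","w4.npz","side0.npz"]:
    c=edge(n)
W=np.load("w4.npz")["W"].reshape(-1,3); W=W[~np.isnan(W[:,0])]
# bar: y 10..45, z 32..42
q=W[(W[:,1]>10)&(W[:,1]<50)&(W[:,2]>33)&(W[:,2]<39)&(W[:,0]>515)&(W[:,0]<565)]
print("bar",len(q),np.percentile(q,[2,50,98],axis=0).round(1))
# w1 block front top edge & ends
W=np.load("w1.npz")["W"].reshape(-1,3);W=W[~np.isnan(W[:,0])]
a=np.radians(5.3); ex=np.array([np.cos(a),np.sin(a)]);ey=np.array([-np.sin(a),np.cos(a)])
q=W[(W[:,2]>43)&(W[:,2]<49)&(W[:,1]>190)&(W[:,1]<310)&(W[:,0]>430)&(W[:,0]<610)]
u=q[:,:2]@ex; v=q[:,:2]@ey
for lo in np.arange(u.min(),u.max(),15):
    s=(u>=lo)&(u<lo+15); 
    if s.sum()>20: print(lo.round(),s.sum(),np.percentile(v[s],[1,99]).round(1),end=" ")
print("u",np.percentile(u,[.3,99.7]))
E
```

```text
w1.npz 36 29 slope [-9.34556207e-02  4.71821358e+02] rms 0.4850620817847904 94.0 206.0
w4.npz 78 76 slope [-9.13985970e-02  4.69925451e+02] rms 0.31050638637218597 -106.0 242.0
side0.npz 58 39 slope [-8.10355018e-02  4.69606699e+02] rms 0.8294875511671218 -10.0 206.0
bar 366 [[536.4  10.8  33.5]
 [541.5  22.8  35.1]
 [546.8  35.1  36.7]]
469.0 403 [191.3 237.4] 484.0 414 [191.2 237.5] 499.0 418 [190.9 237.7] 514.0 422 [190.8 237.5] 529.0 431 [190.9 237.6] 544.0 329 [191.5 237.5] 559.0 230 [213.6 237.6] 574.0 337 [197.1 237.2] 589.0 432 [191.8 237.2] 604.0 340 [190.4 236.9] u [469.11118616 615.09896214]
```

Call:
step_arm:
  plan: "0 -0.2 0 -0.3 10;0 -0.2 0 -0.3 10;0 -0.2 2 -0.3 10;0 -0.2 4 -0.3 10;0 -0.2 6 -0.3 10;0 -0.2 7.5 -0.3 10;0 -0.2 8.3 -0.3 10;0 -0.2 8.8 -0.3 10;0 -0.2 9.1 -0.3 10;0 -0.2 9.1 -0.3 10"

```text
time_s: 8.65
eef_pos: [533.4, 122.1, 33.5]
ee_rot: [0.0, -0.047, 0.999, 0.0]
force: [-0.3, 0.9, -1.5]
grip_width: 0.248
```

```bash
python3 - <<'E'
from h import *
delta([535.5,148,29],185.3)
inf=cam("wrist"); P,R,s=pose(); im,d=cams.capture("wrist"); save("w5.png",cv2.resize(im[60:330,200:560],(800,600))); W=cloud("wrist",d,inf); np.savez("w5.npz",im=im,d=d,W=W,P=P,R=R)
w=W.reshape(-1,3); w=w[~np.isnan(w[:,0])]
q=w[(w[:,2]>43)&(w[:,2]<49)&(w[:,1]>200)]; a=np.radians(5.25); ex=np.array([np.cos(a),np.sin(a)]);ey=np.array([-np.sin(a),np.cos(a)])
print("block u,v",np.percentile(q[:,:2]@ex,[.5,99.5]),np.percentile(q[:,:2]@ey,[.5,50,99.5]),"tcp u,v",P[:2]@ex,P[:2]@ey)
E
```

```text
t 8.65 P [533.4 122.1  33.5] yaw -174.66 F [-0.3  0.9 -1.5] g 0.248 q6 -1.65
shift [-0.45  2.56  0.45] twist 0.04
block u,v [472.34669637 613.04014629] [188.582139   198.20873022 225.86731335] tcp u,v 542.3358990759152 72.80104904756936
```

View pics/w5.png

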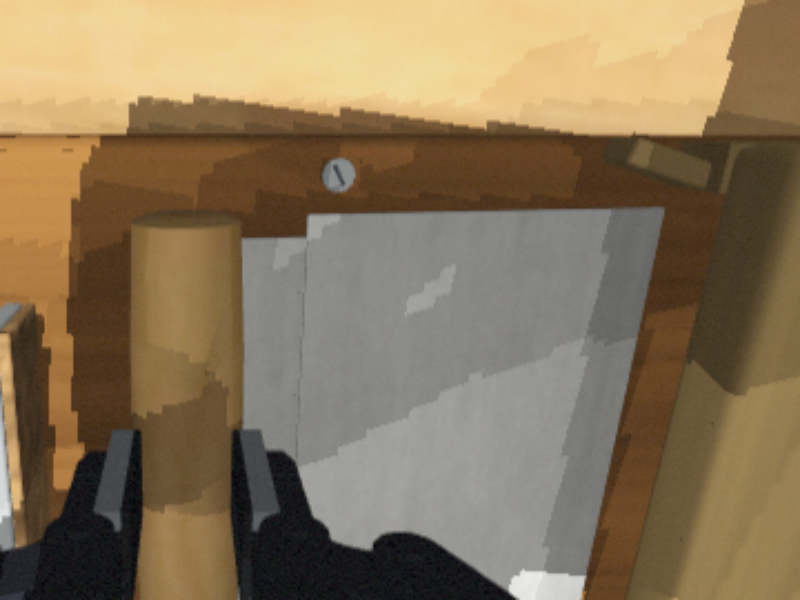

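Call:
step_arm:
  plan: "0 0 0.2 0 10;0 0 0.3 0 10;0 0.3 0.3 0 10;0 0.7 0.3 0 10;0 1.1 0.3 0 10;0 1.5 0.3 0 10;0 1.8 0.3 0 10;0 2.1 0.3 0 10;0 2.3 0.3 0 10;0 2.3 0.3 0 10"

```text
time_s: 9.7
eef_pos: [531.1, 145.2, 30.3]
ee_rot: [-0.0, -0.047, 0.999, 0.0]
force: [-0.5, -0.3, -2.1]
grip_width: 0.241
```

Call:
step_arm:
  plan: "0 0.1 0.05 0 10;0 0.15 0.1 0 10;0 0.2 0.1 0 10;0 0.25 0.15 0 10;0 0.3 0.15 0 10;0 0.3 0.15 0 10"

```text
time_s: 10.3
eef_pos: [530.6, 146.1, 28.8]
ee_rot: [-0.001, -0.047, 0.999, -0.001]
force: [-2.2, -13.5, 1.7]
grip_width: 0.244
```

```bash
python3 - <<'E'
from h import *
delta([531,148,28.5],185.3)
inf=cam("wrist"); P,R,s=pose(); im,d=cams.capture("wrist"); save("w6.png",im); W=cloud("wrist",d,inf); np.savez("w6.npz",im=im,d=d,W=W,P=P,R=R)
r=spotter.regions_of("wrist","scraper"); m=r[0]["pixels"]; w=W[m]; T=(w-P)@R; T=T[abs(T[:,2])<25]
print(np.percentile(T,[1,99],axis=0).round(1))
a=np.radians(5.25); ex=np.array([np.cos(a),np.sin(a)]);ey=np.array([-np.sin(a),np.cos(a)]); print("tcp uv",P[:2]@ex,P[:2]@ey)
E
```

```text
t 10.3 P [530.6 146.1  28.8] yaw -174.66 F [ -2.2 -13.5   1.7] g 0.244 q6 -1.6
shift [-0.05  0.19  0.02] twist 0.04
[[-53.1 -10.3  -8.3]
 [ 58.3 100.4  12.1]]
tcp uv 541.7762712644159 96.93762877944653
```

Call:
step_arm:
  plan: "0 0.1 0 0 10;0 0.15 0 0 10;0 0.15 0 0 10"

```text
time_s: 10.7
eef_pos: [530.5, 146.3, 28.8]
ee_rot: [-0.001, -0.047, 0.999, -0.003]
force: [-3.4, -22.2, 2.3]
grip_width: 0.248
```

View pics/w6.png

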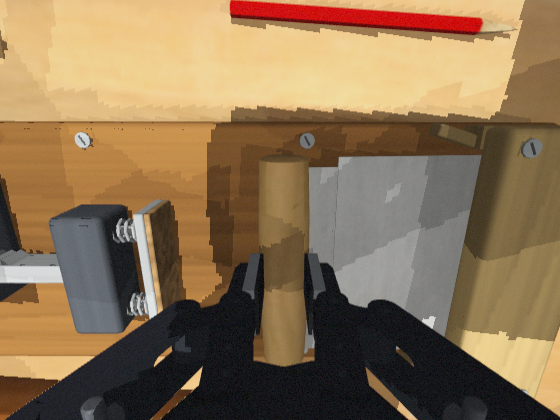

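Call:
step_arm:
  plan: "0 -0.3 0 0 10;0 -0.3 0 0 10;0 -0.3 0 0 55;0 -0.3 0 0 55;0 -0.3 0 0 55;0 -0.3 0 0 55;0 -0.3 -2 0 55;0 -0.3 -5 0 55;0 -0.3 -9.5 0 55;0 -0.3 -14 0 55"

```text
time_s: 11.7
eef_pos: [530.6, 146.6, 170.2]
ee_rot: [-0.0, -0.047, 0.999, 0.0]
force: [0.6, -1.0, 0.6]
grip_width: 0.55
```

```bash
python3 - <<'E'
from h import *
delta([531,148,150],185.3)
inf=cam("wrist"); P,R,s=pose(); im,d=cams.capture("wrist"); save("w7.png",im); W=cloud("wrist",d,inf); np.savez("w7.npz",im=im,d=d,W=W,P=P,R=R)
a=np.radians(5.25); ex=np.array([np.cos(a),np.sin(a)]);ey=np.array([-np.sin(a),np.cos(a)])
def uv(q): return np.c_[q[:,:2]@ex,q[:,:2]@ey,q[:,2]]
r=spotter.regions_of("wrist","scraper"); m=r[0]["pixels"]; w=W[m]; w=w[~np.isnan(w[:,0])]
g=w[(w[:,2]>31)&(w[:,2]<42)]; U=uv(g)
print("grip",r[0]["conf"],len(g),cv2.minAreaRect(U[:,:2].astype(np.float32)),np.median(U,0))
b=uv(w[w[:,2]<28]); print("blade u",np.percentile(b[:,0],[1,99]),"z near neck",np.median(b[b[:,1]<140][:,2]))
w=W.reshape(-1,3); w=w[~np.isnan(w[:,0])]; q=uv(w[(w[:,2]>43.5)&(w[:,2]<48.5)&(w[:,1]>200)]); print("block",len(q),np.percentile(q,[.5,50,99.5],axis=0))
for k in ["jaw_plate","trigger"]:
    r=spotter.regions_of("wrist",k)
    if r: q=uv(W[r[0]["pixels"]]); q=q[~np.isnan(q[:,0])]; print(k,r[0]["conf"],np.percentile(q,[2,50,98],axis=0).round(1))
E
```

```text
t 11.7 P [530.6 146.6 170.2] yaw -174.65 F [ 0.6 -1.   0.6] g 0.55 q6 -1.61
shift [-0.06  0.13  2.02] twist 0.05
grip 0.96 2625 ((542.6600952148438, 97.99913024902344), (23.550832748413086, 119.49797821044922), 89.36129760742188) [536.81926737  97.90705097  34.96837661]
blade u [484.0001354  600.89498146] z near neck 22.837530564144835
block 7836 [[468.67555248 189.54556795  43.77261028]
 [533.70958942 212.74914943  46.2755289 ]
 [811.52099434 269.99903378  48.25680869]]
jaw_plate 0.79 [[507.5  32.7  13.7]
 [540.4  35.9  36.2]
 [574.7  36.3  42.3]]
trigger 0.9 [[408.3 -79.   21.3]
 [440.5 -62.4  36.1]
 [478.6 -47.5  39.2]]
```

Call:
step_arm:
  plan: "1.5 -3.5 0 0 80;3.5 -7 0 0.1 100;5.5 -10.5 0 0.1 100;7.5 -14 0 0.1 100;9.5 -17.3 0 0.1 100;10.2 -18.3 2 0.1 100;10.2 -18.3 5 0.1 100;10.2 -18.3 8 0.1 100;10.2 -18.3 8 0.1 100;10.2 -18.3 8 0.1 100"

```text
time_s: 12.9
eef_pos: [446.2, -45.0, 88.6]
ee_rot: [-0.001, -0.046, 0.999, 0.0]
force: [0.1, -0.9, 0.2]
grip_width: 0.997
```

```bash
cat >> h.py <<'E'
A=np.radians(5.25); EX=np.array([np.cos(A),np.sin(A)]);EY=np.array([-np.sin(A),np.cos(A)])
O=542.5*EX+14.8*EY
def cl(q): q=np.atleast_2d(q); return np.c_[(q[:,:2]-O)@EX,(q[:,:2]-O)@EY,q[:,2]]
def shot(n):
    inf=cam("wrist"); P,R,s=pose(); im,d=cams.capture("wrist"); W=cloud("wrist",d,inf); save(n+".png",im); np.savez(n+".npz",im=im,d=d,W=W,P=P,R=R)
    w=cl(W.reshape(-1,3)); print("tcp in clamp",cl(P).round(1),"t",s["time_s"],"F",s["force"].round(1),"g",round(s["grip_width"],3)); return im,w.reshape(420,560,3)
def look(w,k):
    r=spotter.regions_of("wrist",k)
    if r:
        q=w[r[0]["pixels"]]; q=q[~np.isnan(q[:,0])]; print(k,round(r[0]["conf"],2),np.percentile(q,[2,50,98],axis=0).round(1).tolist()); return q
E
python3 - <<'E'
from h import *
im,w=shot("w8")
q=look(w,"trigger"); look(w,"jaw_plate"); look(w,"scraper"); look(w,"jaw_bar")
# handle & trigger: y-profile at x=-102, z>24
for x in (-115,-102,-90):
    s=w.reshape(-1,3); s=s[(abs(s[:,0]-x)<1.5)&(s[:,2]>33)&(s[:,2]<45)&(s[:,1]>-150)&(s[:,1]<-40)]; print(x,np.sort(s[:,1]).round(0)[::3])
delta([447.2,-53,12],185.25)
E
```

```text
tcp in clamp [[-102.3 -100.4   88.6]] t 12.9 F [ 0.1 -0.9  0.2] g 0.997
trigger 0.89 [[-136.2, -98.4, 24.7], [-104.8, -81.1, 37.3], [-63.3, -64.7, 39.2]]
scraper 0.63 [[-59.9, 69.5, 19.1], [-29.6, 104.6, 23.4], [37.4, 144.1, 36.9]]
jaw_bar 0.68 [[-35.9, -179.8, 13.6], [-5.7, -48.9, 34.4], [23.5, 19.1, 42.2]]
-115 [-122. -121. -121. -120. -120. -120. -119. -118. -118. -118. -117. -117.
 -116. -116. -115. -115. -114. -114. -113. -113. -112. -112. -111. -111.
 -110. -110. -109. -109. -109.  -81.  -81.  -80.  -80.  -79.  -79.  -79.
  -78.  -78.  -78.  -77.  -77.  -77.  -76.  -76.  -75.  -75.  -74.  -74.
  -73.  -73.  -72.  -72.  -70.]
-102 [-122. -122. -121. -120. -119. -119. -119. -118. -117. -117. -117. -116.
 -116. -115. -114. -114. -113. -113. -112. -112. -111. -111. -110. -110.
 -109. -108.  -86.  -86.  -85.  -85.  -85.  -84.  -84.  -83.  -83.  -82.
  -82.  -81.  -80.  -80.  -80.  -79.  -78.  -78.  -78.  -77.  -76.]
-90 [-122. -121. -120. -120. -120. -119. -118. -118. -118. -117. -116. -115.
 -115. -115. -114. -113. -113. -113. -112. -111. -111. -110. -109. -109.
 -109.  -90.  -90.  -89.  -89.  -89.  -88.  -87.  -87.  -86.  -86.  -85.
  -84.  -84.  -83.  -83.  -82.  -82.  -81.  -80.]
t 13.15 P [446.9 -45.2  89.7] yaw -174.74 F [0.7 0.2 0.6] g 0.994 q6 -2.03
shift [ 0.06 -0.77  7.77] twist 0.01
```

View pics/w8.png

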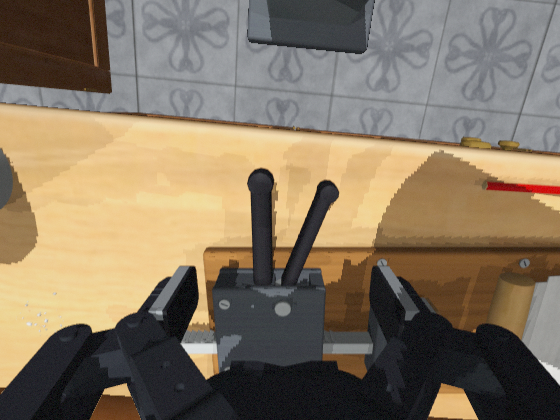

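Call:
step_arm:
  plan: "0 0 2.5 0 100;0 0 5 0 100;0 0 6.8 0 100;0 0 7.7 0 100;0 0 7.7 0 100;0 -0.4 7.7 0 100;0 -0.8 7.7 0 100;0 -0.8 7.7 0 100"

```text
time_s: 13.95
eef_pos: [447.8, -53.9, 12.5]
ee_rot: [0.001, -0.045, 0.999, -0.0]
force: [-0.2, 0.3, -0.1]
grip_width: 1.002
```

Call:
step_arm:
  plan: "0 0 0 0 80;0 0 0 0 60;0 0 0 0 45;0 0 0 0 30;0 0 0 0 25;0 0 0 0 25;0 0 0 0 25"
  grip_force: 40

```text
time_s: 14.65
eef_pos: [447.0, -54.3, 12.2]
ee_rot: [-0.0, -0.046, 0.999, -0.001]
force: [-6.3, -8.5, 6.0]
grip_width: 0.304
```

```bash
python3 - <<'E'
from h import *
im,w=shot("w9")
look(w,"trigger"); look(w,"jaw_plate"); look(w,"jaw_bar")
im,d=cams.capture("side"); W=cloud("side",d); w=cl(W.reshape(-1,3)).reshape(420,560,3)
for k in ["jaw_plate","jaw_bar"]:
    r=spotter.regions_of("side",k)
    if r: q=w[r[0]["pixels"]]; q=q[~np.isnan(q[:,0])]; print("side",k,np.percentile(q,[2,50,98],axis=0).round(1).tolist())
E
```

```text
tcp in clamp [[-102.4 -109.8   12.2]] t 14.65 F [-6.3 -8.5  6. ] g 0.304
trigger 0.71 [[-142.1, -105.6, 23.6], [-113.4, -100.8, 37.6], [-66.1, -94.7, 39.1]]
jaw_plate 0.53 [[-36.3, 25.5, 13.0], [-35.3, 27.7, 24.8], [-23.1, 41.1, 33.8]]
jaw_bar 0.81 [[-36.3, -190.3, 15.7], [-35.3, 25.6, 22.9], [-6.3, 29.2, 33.7]]
side jaw_plate [[-35.6, 25.5, 15.1], [-2.4, 28.4, 30.0], [29.9, 30.5, 42.0]]
side jaw_bar [[-34.0, -211.7, 21.3], [-5.2, 3.7, 35.4], [26.3, 29.8, 42.7]]
```

View pics/w9.png

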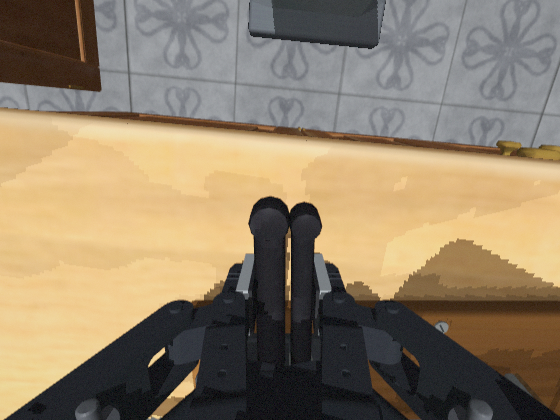

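Call:
step_arm:
  plan: "0 0 0 0 95;0 0 0 0 95;0 0 0 0 95;0 0 0 0 95;0 0 0 0 95;0 0 0 0 25;0 0 0 0 25;0 0 0 0 25;0 0 0 0 25;0 0 0 0 25"

```text
time_s: 16.0
eef_pos: [446.9, -54.3, 12.1]
ee_rot: [-0.0, -0.046, 0.999, -0.001]
force: [-6.8, -7.4, 5.5]
grip_width: 0.303
```

```bash
cat > j.py <<'E'
from h import *
import sys
def jaw(im=None,W=None):
    if im is None:
        im,d=cams.capture("side"); W=cloud("side",d); save(sys.argv[1]+".png",im); np.savez(sys.argv[1]+".npz",im=im,W=W)
    w=cl(W.reshape(-1,3)).reshape(420,560,3)
    for k in ["jaw_plate","jaw_bar","trigger","scraper"]:
        r=spotter.regions_of("side",k)
        if r: q=w[r[0]["pixels"]]; q=q[~np.isnan(q[:,0])]; print(k,round(r[0]["conf"],2),np.percentile(q,[2,50,90,98],axis=0).round(1).tolist())
    s=w.reshape(-1,3)
    # jaw head and plate tops: y profile at z>38, |x|<30
    q=s[(s[:,2]>39)&(s[:,2]<44.5)&(abs(s[:,0])<28)&(s[:,1]>-60)&(s[:,1]<110)]; h,e=np.histogram(q[:,1],np.arange(-60,110,3)); print([(int(a),int(b)) for a,b in zip(e,h) if b>2])
if __name__=="__main__":
    delta([447.2,-53,12],185.25); jaw()
E
python3 j.py s2; python3 - <<'E'
from h import *
w=cl(np.load("side0.npz")["W"].reshape(-1,3)).reshape(420,560,3); q=w[np.load("m_side_jaw_plate.npy")]; q=q[~np.isnan(q[:,0])]; print("side0 plate",np.percentile(q,[2,50,90,98],axis=0).round(1).tolist())
E
```

```text
t 16.0 P [446.9 -54.3  12.1] yaw -174.72 F [-6.8 -7.4  5.5] g 0.303 q6 -2.04
shift [-0.04  0.13  0.01] twist 0.03
jaw_plate 0.43 [[-35.6, 34.3, 15.2], [-4.9, 38.4, 29.5], [24.7, 40.0, 40.3], [32.1, 40.5, 42.1]]
jaw_bar 0.74 [[-34.7, -203.0, 13.1], [-5.1, 13.8, 34.8], [20.9, 38.8, 41.2], [29.7, 40.2, 42.6]]
trigger 0.47 [[-177.9, -385.6, 2.8], [-140.4, -318.3, 56.6], [-112.5, -309.5, 85.0], [-105.6, -307.1, 90.7]]
scraper 0.86 [[-57.1, 76.3, 17.2], [-1.6, 113.0, 22.3], [46.3, 147.1, 34.7], [57.1, 154.1, 36.7]]
[(-9, 11), (-6, 12), (-3, 17), (0, 15), (3, 15), (6, 18), (9, 14), (12, 18), (15, 6), (30, 13), (33, 13), (36, 20), (39, 3)]
side0 plate [[-35.2, 16.2, 15.5], [-3.3, 20.1, 30.0], [25.4, 21.6, 40.2], [31.1, 22.7, 41.7]]
```

Call:
step_arm:
  plan: "0 0 0 0 95;0 0 0 0 95;0 0 0 0 95;0 0 0 0 95;0 0 0 0 95;0 0 0 0 25;0 0 0 0 25;0 0 0 0 25;0 0 0 0 25;0 0 0 0 25"

```text
time_s: 17.25
eef_pos: [447.0, -54.3, 12.1]
ee_rot: [-0.0, -0.046, 0.999, -0.001]
force: [-6.4, -8.2, 6.3]
grip_width: 0.302
```

Call:
step_arm:
  plan: "0 0 0 0 95;0 0 0 0 95;0 0 0 0 95;0 0 0 0 95;0 0 0 0 95;0 0 0 0 25;0 0 0 0 25;0 0 0 0 25;0 0 0 0 25;0 0 0 0 25"

```text
time_s: 18.25
eef_pos: [447.0, -54.3, 12.1]
ee_rot: [-0.0, -0.046, 0.999, -0.001]
force: [-5.9, -7.8, 6.0]
grip_width: 0.303
```

```bash
python3 j.py s3
```

```text
t 18.25 P [447.  -54.3  12.1] yaw -174.72 F [-5.9 -7.8  6. ] g 0.303 q6 -2.04
shift [-0.03  0.13  0.01] twist 0.03
jaw_plate 0.47 [[-32.1, 56.7, 18.4], [-2.1, 58.6, 30.5], [24.1, 59.8, 38.1], [28.5, 60.2, 40.6]]
jaw_bar 0.57 [[-34.6, -184.2, 12.4], [-4.7, 31.7, 34.5], [21.8, 58.8, 41.3], [31.1, 60.0, 42.7]]
scraper 0.6 [[-140.6, -103.7, 22.3], [-128.1, -96.3, 32.8], [-116.9, -93.8, 38.2], [-68.5, -92.6, 39.4]]
[(12, 16), (15, 18), (18, 12), (21, 17), (24, 14), (27, 17), (30, 17), (33, 19), (51, 13), (54, 17), (57, 20)]
```

Call:
step_arm:
  plan: "0 0 0 0 95;0 0 0 0 95;0 0 0 0 95;0 0 0 0 95;0 0 0 0 95;0 0 0 0 25;0 0 0 0 25;0 0 0 0 25;0 0 0 0 25;0 0 0 0 25"

```text
time_s: 19.5
eef_pos: [447.0, -54.3, 12.1]
ee_rot: [-0.0, -0.046, 0.999, -0.001]
force: [-5.6, -8.4, 6.4]
grip_width: 0.299
```

```bash
python3 j.py s4; python3 - <<'E'
from h import *
im=np.load("s4.npz")["im"]; save("s4c.png",cv2.resize(im[200:330,190:350],(800,650))[:600])
E
```

```text
t 19.5 P [447.  -54.3  12.1] yaw -174.72 F [-5.6 -8.4  6.4] g 0.299 q6 -2.04
shift [-0.03  0.13  0.01] twist 0.03
jaw_bar 0.72 [[-34.3, -176.2, 22.5], [-5.1, 38.3, 36.0], [20.2, 68.0, 41.6], [28.4, 69.5, 42.8]]
trigger 0.18 [[-120.5, -141.8, 4.4], [-20.7, 37.8, 24.4], [54.5, 220.8, 46.1], [68.7, 223.1, 47.7]]
scraper 0.94 [[-58.2, 76.3, 17.3], [-2.7, 113.9, 22.1], [46.5, 148.5, 34.6], [57.1, 155.2, 36.7]]
[(21, 10), (24, 17), (27, 18), (30, 13), (33, 19), (36, 19), (39, 17), (42, 16), (45, 12), (60, 9), (63, 19), (66, 18), (69, 7)]
```

View pics/s4c.png

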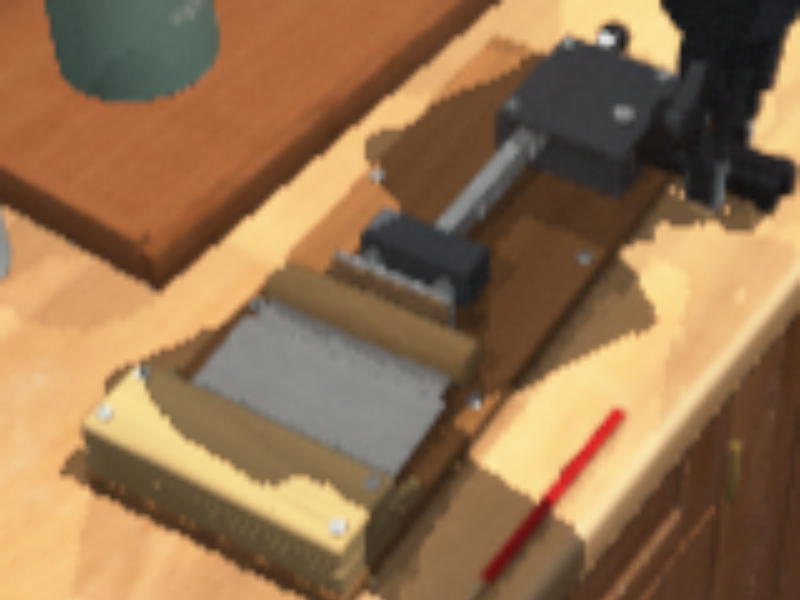

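Call:
step_arm:
  plan: "0 0 0 0 95;0 0 0 0 95;0 0 0 0 95;0 0 0 0 95;0 0 0 0 95;0 0 0 0 46;0 0 0 0 46;0 0 0 0 46;0 0 0 0 46;0 0 0 0 46"

```text
time_s: 20.75
eef_pos: [446.6, -52.1, 11.8]
ee_rot: [-0.001, -0.046, 0.999, 0.001]
force: [-1.7, 7.9, 5.0]
grip_width: 0.46
```

```bash
cat > k.py <<'E'
from h import *
for n in ["s2","s3","s4","s5","s6"]:
    try: w=cl(np.load(n+".npz")["W"].reshape(-1,3))
    except FileNotFoundError: continue
    h=w[(w[:,2]>38.5)&(w[:,2]<45)&(abs(w[:,0])<28)&(w[:,1]>-20)&(w[:,1]<110)]
    y=np.sort(h[:,1]); g=np.diff(y); i=np.argmax(g*(y[1:]>10)*(y[1:]<78)); print(n,"head front",y[i].round(1),"plate back",y[i+1].round(1),"gap",g[i].round(1), "med top3 head",np.mean(y[i-8:i+1]).round(1),"plate",np.mean(y[i+1:i+9]).round(1))
E
python3 j.py s5; python3 k.py
```

```text
t 20.75 P [446.6 -52.1  11.8] yaw -174.78 F [-1.7  7.9  5. ] g 0.46 q6 -2.04
shift [-0.05 -0.09 -0.02] twist -0.03
jaw_bar 0.59 [[-34.8, -167.1, 13.0], [-5.4, 40.3, 35.9], [19.8, 68.2, 41.5], [28.1, 69.8, 42.7]]
trigger 0.45 [[-141.1, -108.7, -0.5], [-120.2, -89.1, 30.1], [-63.5, -82.9, 38.4], [-58.5, -55.8, 63.3]]
scraper 0.89 [[-58.6, 70.3, 12.8], [-2.7, 113.1, 21.9], [48.1, 148.4, 34.5], [59.8, 155.7, 36.7]]
[(24, 5), (27, 13), (30, 17), (33, 20), (36, 13), (39, 10), (42, 20), (45, 16), (48, 15), (51, 9), (60, 4), (63, 24), (66, 14), (69, 7)]
s2 head front 16.3 plate back 30.8 gap 14.6 med top3 head 15.2 plate 31.7
s3 head front 36.6 plate back 51.0 gap 14.4 med top3 head 35.7 plate 51.9
s4 head front 46.9 plate back 61.3 gap 14.4 med top3 head 46.3 plate 61.9
s5 head front 53.2 plate back 62.2 gap 9.0 med top3 head 52.0 plate 63.0
```

Call:
step_arm:
  plan: "0 0 0 0 46;0 0 0 0 46;0 0 0 0 46;0 0 0 0 46;0 0 0 0 46"

```text
time_s: 21.5
eef_pos: [446.6, -52.2, 11.8]
ee_rot: [-0.001, -0.046, 0.999, 0.001]
force: [-1.0, 8.2, 5.8]
grip_width: 0.462
```

```bash
python3 j.py s6; python3 k.py | tail -1; python3 - <<'E'
from h import *
for n in ("w7.npz","s5.npz","s6.npz"):
    w=cl(np.load(n)["W"].reshape(-1,3)); q=w[(w[:,2]>33.5)&(w[:,2]<40)&(w[:,1]>73)&(w[:,1]<95)&(abs(w[:,0])<62)]
    c=np.polyfit(q[:,0],q[:,1],1); print(n,"grip y (clamp)",np.median(q[:,1]).round(1),"tilt",c[0].round(3),"x",((q[:,0].min()+q[:,0].max())/2).round(1))
a=np.load("side0.npz")["im"].astype(int); b=np.load("s6.npz")["im"].astype(int)
im,d=cams.capture("top"); W=cloud("top",d)
for k in ["glue","mug","coffee_tin_a","spice_lying","pencil"]:
    r=spotter.regions_of("top",k); print(k,[(round(x["conf"],2),np.nanmedian(W[x["pixels"]],0).round()) for x in r[:1]])
E
```

```text
t 21.5 P [446.6 -52.2  11.8] yaw -174.78 F [-1.   8.2  5.8] g 0.462 q6 -2.04
shift [-0.05 -0.09 -0.02] twist -0.03
jaw_plate 0.65 [[-35.3, 63.0, 28.2], [-2.5, 68.8, 36.1], [27.7, 71.5, 41.1], [33.1, 74.1, 42.7]]
jaw_bar 0.81 [[-34.5, -69.6, 21.2], [-5.2, 43.5, 37.1], [20.6, 68.7, 41.6], [29.6, 70.4, 42.9]]
trigger 0.56 [[-141.3, -115.2, -2.4], [-122.2, -89.1, 29.9], [-66.3, -82.5, 38.0], [-60.5, -81.1, 40.1]]
scraper 0.84 [[-57.9, 75.2, 16.6], [-2.9, 113.3, 22.1], [46.8, 148.3, 34.6], [58.0, 155.5, 36.8]]
[(24, 3), (27, 16), (30, 17), (33, 13), (36, 17), (39, 18), (42, 18), (45, 13), (48, 20), (51, 5), (60, 8), (63, 14), (66, 16), (69, 12)]
s6 head front 52.2 plate back 60.8 gap 8.6 med top3 head 51.3 plate 61.7
w7.npz grip y (clamp) 83.1 tilt 0.001 x 0.1
s5.npz grip y (clamp) 83.5 tilt 0.004 x 0.5
s6.npz grip y (clamp) 84.4 tilt 0.005 x -0.3
glue [(0.53, array([745., 216.,  96.]))]
mug [(0.76, array([ 440., -303.,   19.]))]
coffee_tin_a [(0.57, array([ 497., -420.,  138.]))]
spice_lying [(0.71, array([ 600., -398.,   35.]))]
pencil [(0.72, array([ 499., -419.,  138.]))]
```

```bash
python3 -c "
from rig import workorder; print(workorder.finish_job())"
```

```text
the job is handed in; nothing more can be done
None
```

The scraper is seated in the slot, the jaw plate is pressing on its grip, and I handed the job in at 21.5 s with the trigger still held squeezed. I slid the blade in until it met a firm stop at about 22 N and let go. I then gave the trigger five full squeezes and ended on a partial one.

**Last checks before handing in:**
- **Seating:** right after I let go, the grip was 91.8 mm from the slot mouth (92 is fully home) and within 0.011 rad of the slot line. At the end it was still within about 1 mm of that, with a sideways error under 1 mm and a tilt of 0.005 rad.
- **Springs:** the gap behind the jaw plate had closed from about 14.5 to 8.6–9 mm. That is roughly 5.5–6 mm of compression, within the 2–13 mm allowed.
- **Trigger and fingers:** a steady force of about 8 N bore on the trigger. The fingers were well clear of the scraper.
- **Other things:** the glue, mug and spice jar read the same as at the start. I had no earlier reading for the coffee tin, which stood well clear of everything I did.

**Disagreements:**
- The final pencil detection was wrong: it landed on the coffee tin. I only have the pencil lying in place in a picture taken just before the last squeeze.
- In one of the last looks the network mistook the trigger for the scraper, so I ignored that reading.
- The slot stop came about 1.5 mm before my first estimate, which is within the 2 mm calibration error. The later picture agreed that the blade was home.

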